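# Function-check the bench stop button

## Robot

A 6-joint arm with a two-finger parallel gripper is mounted at the origin on the work surface; the furniture and walls round the work are solid. World frame = base frame: x ahead of the robot, y to its left, z up, the work surface at z = 0. Lengths are in m, angles in degrees, forces in N, time in s.
With the tool pointing down it reaches from about 0.35 to 0.775 m from the base axis. Payload 7.3 kg.
Tool frame: the origin (TCP) lies midway between the tips of the shut fingers; the grasp point (between the pads) lies 19 mm behind it; z points along the fingers, y is the line along which they close (so a half turn about z gives the same grasp; the last joint's range is limited). The gripper opens to 92 mm and grips with 3 to 60 N. Pads are 19 mm wide; open, the fingers measure 130 mm over their backs; the gripper's body (75 mm by 190 mm) begins 47 mm behind the grasp point.
Start: joints at [-82.334, 19.595, 87.324, -0, 73.075, -8.365], TCP at [0.145, -0.505, 0.227] pointing down, gripper open.
Joint ranges: [-145.02, 145.02], [-44.19, 115.74], [2.07, 154.8], [-57.11, 237.11], [16.16, 152.29], [-177.93, 177.93]. Speed limits (degrees/s): [147.25, 147.25, 180, 180, 180, 180].

## Interface

Orientations are given as [roll, pitch, yaw] about the fixed x, y, z axes, in that order (R = Rz(yaw) Ry(pitch) Rx(roll)).
In Python, from station import manip gives the robot as it stands.
- The arm moves only by the tool carry_out, never from a script. Its argument "rows" is a list of rows, each an object of numbers: "dx", "dy", "dz": the shift along the tool's x, y, z in mm; "ax", "ay", "az": the turn, a rotation vector about the tool's x, y, z in degrees; "jaw": the opening, from 0 (shut) to 1 (fully open). A call has 1 to 5 rows; each row shifts and turns the commanded pose from where the row before left it, along the tool's axes as they then stand; what a row does not reach is not made up. A row lasts 1/10 s, in which the tool goes at most 50 mm and 8.59 degrees, less where a joint would pass 70% of its speed; a pose out of reach is approached as far as the arm can. A call with a gripper value outside its range is refused whole. The fingers move at their own pace and stop on an object; "grip_force" is the grip in N (left out, the last holds). Time passes only in rows, so rows that do not move let the fingers close. It gives the time, the measured TCP pose, the force, the opening and the grip force at its end, in the units of the state.
- manip.read_state(): the state, without advancing time (a new reading comes with each control period).
- manip.snapshot(name): name is "scene" or "side" or "wrist"; returns a dict with "img" (420x560x3 uint8, red, green, blue), "K" (3x3 intrinsics, pixels), "extrinsics" (4x4, takes a point from camera to world coordinates). Camera axes: x right, y down, z forward; pixel columns grow to the right and rows downward; lengths in m; the calibration is good to about 2 mm. A picture is of the moment at which its call begins. There is no depth.
- manip.hand_in(): hands the job in; it is judged then, once.
The state is a dict: "t": time; "joint_pos": joint angles; "qd": joint speeds; "joint_torque": joint torques, N m; "ee_pos": TCP position; "tool_rot": TCP orientation; "wrist_force": force on the tool from outside, world axes, zero at the start; "ft_torque": the same for the moment, N m; "grip_width": finger opening in m; "finger_force": force on a finger pad.
Only numpy, scipy, OpenCV 4.12 (cv2) and the standard library are available. Lean on these libraries where they do the work, as an engineer would, in place of code of your own. Each camera call takes 0.05 s, during which the arm holds its last target. There are 200 camera calls.

## Task

Test the mushroom stop button on the bench: press it all the way down until it locks, then turn its head clockwise by the grip bar until it is released, and let go so that it springs back up and straight. Leave the selector switch on the neighbouring box as it is set.

Things in the scene. Friction and masses are not known exactly. Their poses are not given: they have to be found in the camera images.
- stop_grip (a point): Stop button on one of two equal grey boxes (84 x 84 x 56 mm, fixed; either place, yawed): round black mushroom head 60 mm wide, 10 mm thick, and on it an upright black grip bar 40 mm long, 13 wide, 20 high, clear all round. Point: centre of the bar, 10 mm under its top, 10 mm over the head's top face; x along the bar, z up. Bar top 102 mm over the table when up.
- stop_press (a joint): How far the stop button is pushed down, m: 0 up, 0.010 at its stop. A spring lifts it with 2.2 N when up, 4.2 N when down; pushing past the lock takes up to 7 N. Pushed to its stop and let go, it locks and stays down at 0.008 to 0.009. It then comes up only after its head is turned clockwise.
- stop_turn (a joint): Turn of the mushroom head with its bar, rad, growing clockwise seen from above: 0 at rest, stop at 1.05. A locked button comes free at about 0.55 (30 degrees); 0.87 (50 degrees) is safe. It needs under 0.1 N m. Once free and let go, the head springs up at once and turns back to 0 by itself in about a second.
- selector_tip (a point): Selector switch to leave alone, on the other equal grey box: a black bar 30 mm long, 14 mm wide with a short white pointer line, on a flat 32 mm disc close to the box; no raised mushroom head. Point: at the pointer end of the bar, 14 mm from the switch's upright axis, 92 mm above the table.

How it is judged (in metres and radians):
On the way, in this order (a step that is already met when the one before it is completed fails the run):
1. the stop button is pressed down and locked (value of joint stop_press above 0.0075 m), for 0.2 s.
2. its head is turned clockwise to release it (value of joint stop_turn above 0.4 rad), for 0.05 s.
At the end, for the whole second after the job is handed in: the stop button is fully up again (within 2 mm) with its head turned back straight (within 10 degrees) (value of joint stop_press below 0.002 m and value of joint stop_turn below 0.17 rad); the robot touches nothing.
It fails at once if the selector switch is turned (its pointer end moves more than 6 mm) (distance of selector_tip from where it was at the start of the episode above 0.006 m).
It also fails if it takes over 45 s, if anything falls off the work surface, if the arm or the gripper's body presses on something with over 40 N, if the wrist force passes 120 N, or if a joint passes its speed limit or range.

## Working session

There is one attempt and no reset: what is moved stays moved. The work goes in short steps, Python scripts to look and compute and a tool call to move; the robot and the scene stay as the last step left them, time stands still between calls to the robot, and variables do not carry over. Pictures are saved under pics/ and viewed, at most 10 in all, crops included, and the job is handed in when it is done.

Besides the shell and the picture viewer there is one more tool, called after "Emit:" in YAML: its name, and indented under it one key for each argument. carry_out: Moves the arm, as the interface text tells. Its arguments: {"type":"object","properties":{"rows":{"type":"array"},"grip_force":{"type":"number"}},"required":["rows"]}

```bash
mkdir -p pics; python3 - <<'E'
from station import manip
import cv2,numpy as np
s=manip.read_state();print(s)
for n in("scene","side"):
    d=manip.snapshot(n);cv2.imwrite(f"pics/{n}1.png",d["img"][:,:,::-1]);np.savez(f"{n}1.npz",**d);print(d["K"],d["extrinsics"])
E
```

```text
{'t': 0.0, 'joint_pos': array([-8.23339521e+01,  1.96358297e+01,  8.73765129e+01, -7.60436660e-04,
        7.30743438e+01, -8.36429399e+00]), 'qd': array([ 0.0414276 , -0.04442518, -0.00553003, -0.0516723 ,  0.01837934,
       -0.00325103]), 'joint_torque': array([ 1.54196012e-03, -4.31229115e+01, -2.44216686e+01,  7.19773024e-02,
        5.60502650e-02, -1.21295593e-04]), 'ee_pos': array([ 0.14494815, -0.50417722,  0.22605483]), 'tool_rot': array([-1.79914130e+02, -1.18905412e-02,  1.60305549e+01]), 'wrist_force': array([-0.39334579, -0.04508036, -0.72795505]), 'ft_torque': array([0.01991404, 0.02073839, 0.00242811]), 'finger_force': 0.0, 'grip_width': 0.09168098532633764}
[[424.95369192   0.         281.56121317]
 [  0.         424.95369192 205.07704793]
 [  0.           0.           1.        ]] [[-0.85325334 -0.21317244  0.47593722  0.09543626]
 [-0.52090769  0.39175177 -0.75841     0.49898348]
 [-0.02477714 -0.89503523 -0.44530667  0.5025545 ]
 [ 0.          0.          0.          1.        ]]
[[409.99499323   0.         285.3912204 ]
 [  0.         409.99499323 208.85019968]
 [  0.           0.           1.        ]] [[ 0.89535534 -0.29538101  0.33329998  0.23052045]
 [-0.44533957 -0.58813468  0.6751076  -0.72262155]
 [-0.00338869 -0.75289286 -0.65813437  0.67185453]
 [ 0.          0.          0.          1.        ]]
```

View pics/scene1.png

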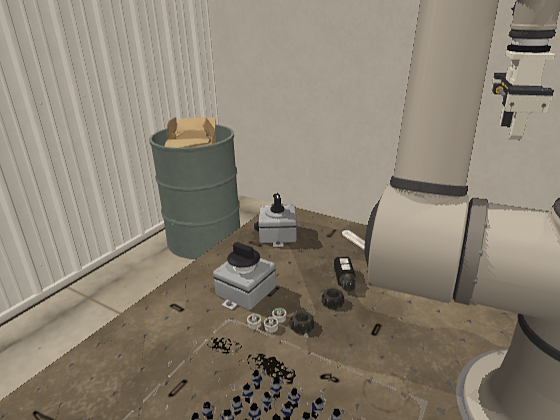

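View pics/side1.png

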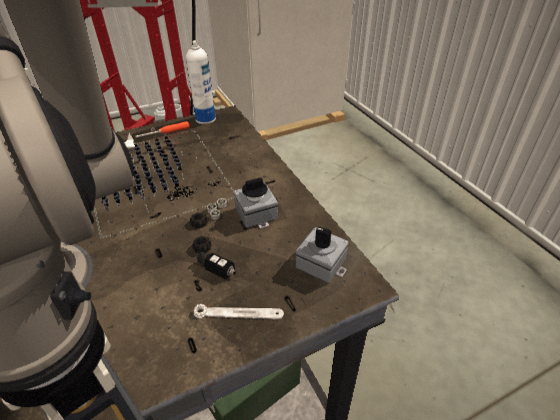

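The stop button (wide mushroom head) is at about (243,258) in scene and (257,188) in side. The selector is at (278,205) in scene and (322,238) in side. I'll enlarge both views of the stop.

```bash
python3 - <<'E'
import cv2,numpy as np
a=cv2.imread("pics/scene1.png")[235:310,205:280];b=cv2.imread("pics/side1.png")[165:240,220:295]
f=lambda x:cv2.resize(x,(400,400),interpolation=cv2.INTER_CUBIC)
c=np.hstack([f(a),f(b)]);c=np.clip(c.astype(float)*1.5,0,255).astype('uint8')
for i in range(0,800,400):
  for k in range(0,75,15):
    p=int(k*400/75);cv2.line(c,(i+p,0),(i+p,6),(0,0,255),1);cv2.line(c,(i,p),(i+6,p),(0,0,255),1)
cv2.imwrite("pics/crop1.png",c)
E
```

```text
(no output)
```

View pics/crop1.png

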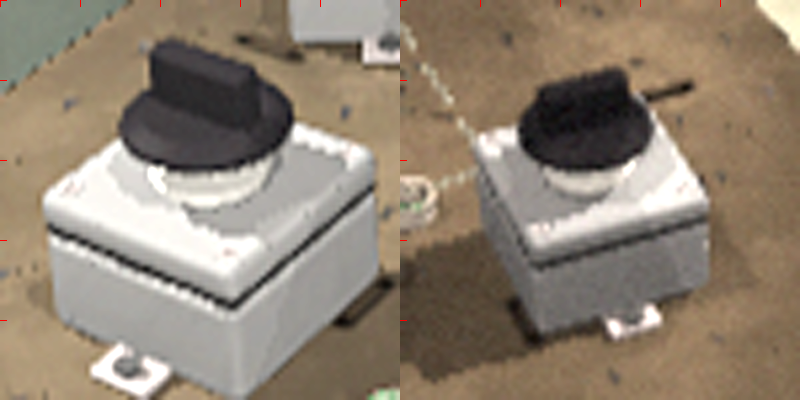

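```bash
cat >h.py <<'E'
import numpy as np,cv2
def ray(d,uv,z):
    T=d["extrinsics"];v=T[:3,:3]@np.linalg.solve(d["K"],[uv[0],uv[1],1]);o=T[:3,3]
    return o+v*(z-o[2])/v[2]
def proj(d,P):
    T=np.linalg.inv(d["extrinsics"]);p=(np.asarray(P)@T[:3,:3].T+T[:3,3])@d["K"].T
    return p[:,:2]/p[:,2:]
E
python3 - <<'E'
from h import *
S=np.load("scene1.npz");D=np.load("side1.npz");k=75/400
for d,o,off,pts in((S,(205,235),0,[(157,44),(254,73)]),(D,(220,165),400,[(540,86),(628,71)])):
    q=[ray(d,(o[0]+(u-off+.5)*k-.5,o[1]+(v+.5)*k-.5),.102) for u,v in pts]
    e=q[1]-q[0];print(q,(q[0]+q[1])/2,np.linalg.norm(e),np.degrees(np.arctan2(e[1],e[0])))
# disc contour ellipse extremes as check: left,right in crop
for d,o,off,pts in((S,(205,235),0,[(119,120),(293,120)]),(D,(220,165),400,[(519,133),(653,128)])):
    q=[ray(d,(o[0]+(u-off+.5)*k-.5,o[1]+(v+.5)*k-.5),.077) for u,v in pts]
    print("disc",(q[0]+q[1])/2,np.linalg.norm(q[1]-q[0]))
E
```

```text
[array([ 0.51927369, -0.01147844,  0.102     ]), array([ 0.47994741, -0.01247894,  0.102     ])] [ 0.49961055 -0.01197869  0.102     ] 0.03933899918283744 -178.5426471679885
[array([ 0.48172409, -0.00961412,  0.102     ]), array([ 0.51990515, -0.0168154 ,  0.102     ])] [ 0.50081462 -0.01321476  0.102     ] 0.03885424263565153 -10.681020788030072
disc [ 0.5011696  -0.01189039  0.077     ] 0.05941889288708168
disc [ 0.4985566  -0.01720263  0.077     ] 0.05856593191144822
```

Emit:
carry_out:
  rows:
    - {"dx": 31.8, "dy": -25, "dz": -1, "az": 1.3, "jaw": 1}
    - {"dx": 31.8, "dy": -25, "dz": -1}
    - {"dx": 31.8, "dy": -25, "dz": -1}
    - {"dx": 31.8, "dy": -25, "dz": -1}
    - {"dx": 31.8, "dy": -25, "dz": -1}

```text
invalid input at $.rows[0]: expected keys dx, dy, dz, ax, ay, az, jaw
```

Emit:
carry_out:
  rows:
    - {"dx": 31.8, "dy": -25, "dz": -1}
    - {"dx": 31.8, "dy": -25, "dz": -1}
    - {"dx": 31.8, "dy": -25, "dz": -1}
    - {"dx": 31.8, "dy": -25, "dz": -1}
    - {"dx": 31.8, "dy": -25, "dz": -1}

```text
invalid input at $.rows[0]: expected keys dx, dy, dz, ax, ay, az, jaw
```

```bash
python3 - <<'E'
from h import *
S=np.load("scene1.npz");D=np.load("side1.npz")
print("selector",ray(S,(278,197),.095),ray(D,(322,233),.095))
E
```

```text
selector [ 0.55921063 -0.22598317  0.095     ] [ 0.55543783 -0.22955905  0.095     ]
```

Emit:
carry_out:
  rows:
    - {"dx": 31.8, "dy": -25, "dz": -1, "ax": 0, "ay": 0, "az": 0, "jaw": 1}
    - {"dx": 31.8, "dy": -25, "dz": -1, "ax": 0, "ay": 0, "az": 0, "jaw": 1}
    - {"dx": 31.8, "dy": -25, "dz": -1, "ax": 0, "ay": 0, "az": 0, "jaw": 1}
    - {"dx": 31.8, "dy": -25, "dz": -1, "ax": 0, "ay": 0, "az": 0, "jaw": 1}
    - {"dx": 31.8, "dy": -25, "dz": -1, "ax": 0, "ay": 0, "az": 0, "jaw": 1}

```text
t: 0.6
ee_pos: [0.2638, -0.339, 0.2315]
tool_rot: [-180.0, -0.0, 16.0]
wrist_force: [0.9, 0.7, 0.0]
grip_width: 0.092
finger_force: 0.0
```

Emit:
carry_out:
  rows:
    - {"dx": 31.8, "dy": -25, "dz": -1, "ax": 0, "ay": 0, "az": 0, "jaw": 1}
    - {"dx": 31.8, "dy": -25, "dz": -1, "ax": 0, "ay": 0, "az": 0, "jaw": 1}
    - {"dx": 31.8, "dy": -25, "dz": -1, "ax": 0, "ay": 0, "az": 0, "jaw": 1}
    - {"dx": 31.8, "dy": -25, "dz": -1, "ax": 0, "ay": 0, "az": 0, "jaw": 1}
    - {"dx": 31.8, "dy": -25, "dz": -1, "ax": 0, "ay": 0, "az": 0, "jaw": 1}

```text
t: 1.1
ee_pos: [0.3821, -0.1749, 0.2366]
tool_rot: [-180.0, 0.0, 16.0]
wrist_force: [-0.1, -0.1, 0.6]
grip_width: 0.0917
finger_force: 0.0
```

Emit:
carry_out:
  rows:
    - {"dx": 31.8, "dy": -25, "dz": -1, "ax": 0, "ay": 0, "az": 0, "jaw": 1}
    - {"dx": 31.8, "dy": -25, "dz": -1, "ax": 0, "ay": 0, "az": 0, "jaw": 1}
    - {"dx": 31.8, "dy": -25, "dz": -1, "ax": 0, "ay": 0, "az": 0, "jaw": 1}
    - {"dx": 31.8, "dy": -25, "dz": -1, "ax": 0, "ay": 0, "az": 0, "jaw": 1}
    - {"dx": 31.8, "dy": -25, "dz": -1, "ax": 0, "ay": 0, "az": 0, "jaw": 1}

```text
t: 1.6
ee_pos: [0.5004, -0.0108, 0.2415]
tool_rot: [-180.0, 0.0, 16.0]
wrist_force: [1.1, -0.5, 0.2]
grip_width: 0.0916
finger_force: 0.0
```

Emit:
carry_out:
  rows:
    - {"dx": 0, "dy": 0, "dz": 0, "ax": 0, "ay": 0, "az": 7, "jaw": 1}
    - {"dx": 0, "dy": 0, "dz": 0, "ax": 0, "ay": 0, "az": 7, "jaw": 1}
    - {"dx": 0, "dy": 0, "dz": 0, "ax": 0, "ay": 0, "az": 6, "jaw": 1}
    - {"dx": 0, "dy": 0, "dz": 0, "ax": 0, "ay": 0, "az": 0, "jaw": 1}
    - {"dx": 0, "dy": 0, "dz": 0, "ax": 0, "ay": 0, "az": 0, "jaw": 1}

```text
t: 2.1
ee_pos: [0.4997, -0.0124, 0.2415]
tool_rot: [180.0, 0.0, -3.8]
wrist_force: [0.4, 0.1, 0.0]
grip_width: 0.0916
finger_force: 0.0
```

```bash
python3 - <<'E'
from station import manip
from h import *
s=manip.read_state();print(s["t"],s["ee_pos"],s["tool_rot"],s["joint_pos"],s["wrist_force"])
d=manip.snapshot("wrist");np.savez("wrist1.npz",**d);cv2.imwrite("pics/wrist1.png",d["img"][:,:,::-1])
E
```

```text
2.1 [ 0.49973166 -0.01244816  0.24147326] [ 1.79999753e+02  3.34057027e-02 -3.81108669e+00] [-1.02156016e+01  1.62994189e+01  8.96794383e+01 -4.13054771e-03
  7.40543125e+01  8.35966209e+01] [0.43304856 0.10636274 0.00855675]
```

View pics/wrist1.png

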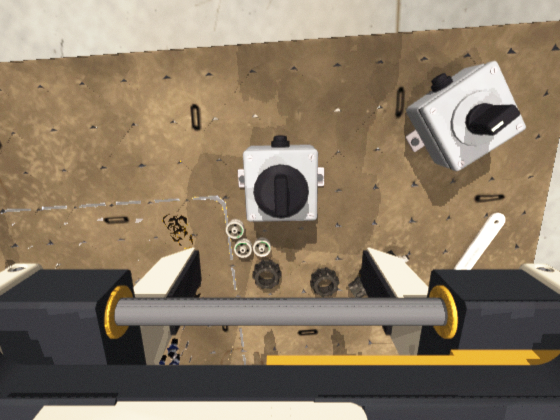

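The wrist view shows the stop bar near (281,195), almost vertical in the image, so nearly along the tool's x. I'll enlarge it.

```bash
python3 - <<'E'
from h import *
a=cv2.imread("pics/wrist1.png")[135:230,235:330]
c=cv2.resize(a,(570,570),interpolation=cv2.INTER_CUBIC)
c=np.clip(255*(c/255.)**.5,0,255).astype('uint8');cv2.imwrite("pics/crop2.png",c)
E
```

```text
(no output)
```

View pics/crop2.png

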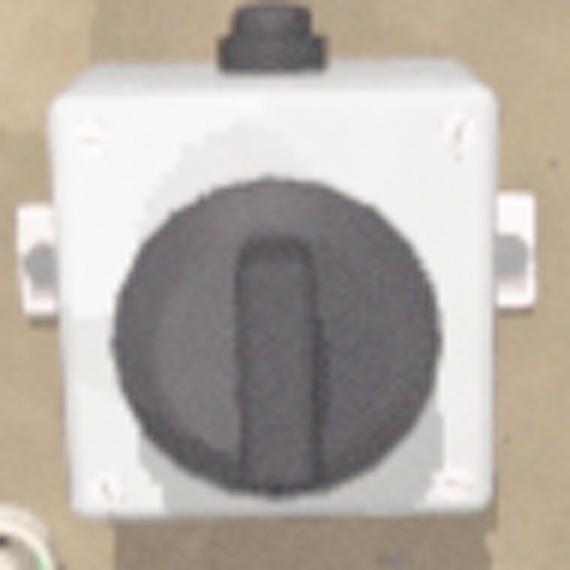

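```bash
python3 - <<'E'
from h import *
d=np.load("wrist1.npz");k=1/6
R=lambda u,v,z:ray(d,(235+(u+.5)*k-.5,135+(v+.5)*k-.5),z)
a,b=R(275,262,.102),R(280,487,.102);e=a-b
print(a,b,(a+b)/2,np.linalg.norm(e),np.degrees(np.arctan2(e[1],e[0])))
a,b=R(113,335,.077),R(440,335,.077);print((a+b)/2,np.linalg.norm(a-b))
a,b=R(52,120,.056),R(72,510,.056);print(np.degrees(np.arctan2(*(a-b)[1::-1])))
a,b=R(497,120,.056),R(494,510,.056);print(np.degrees(np.arctan2(*(a-b)[1::-1])))
E
```

```text
[ 0.52101127 -0.01344541  0.102     ] [ 0.48224171 -0.0116853   0.102     ] [ 0.50162649 -0.01256536  0.102     ] 0.038809495047541144 -2.5993940788735865
[ 0.50241537 -0.01243697  0.077     ] 0.05853958403144763
-3.013277288329155
-2.1845205004381656
```

Emit:
carry_out:
  rows:
    - {"dx": 1.3, "dy": 0, "dz": 20, "ax": 0, "ay": 0, "az": -1.2, "jaw": 0.3}
    - {"dx": 0, "dy": 0, "dz": 30, "ax": 0, "ay": 0, "az": 0, "jaw": 0.3}
    - {"dx": 0, "dy": 0, "dz": 30, "ax": 0, "ay": 0, "az": 0, "jaw": 0.3}
    - {"dx": 0, "dy": 0, "dz": 30, "ax": 0, "ay": 0, "az": 0, "jaw": 0.3}
    - {"dx": 0, "dy": 0, "dz": 15, "ax": 0, "ay": 0, "az": 0, "jaw": 0.3}

```text
t: 2.65
ee_pos: [0.4998, -0.0125, 0.1143]
tool_rot: [-180.0, 0.2, -2.7]
wrist_force: [0.6, -0.1, 0.1]
grip_width: 0.0565
finger_force: 0.0
```

Emit:
carry_out:
  rows:
    - {"dx": 0, "dy": 0, "dz": 0, "ax": 0, "ay": 0, "az": 0, "jaw": 0.3}
    - {"dx": 0, "dy": 0, "dz": 0, "ax": 0, "ay": 0, "az": 0, "jaw": 0.3}
    - {"dx": 0, "dy": 0, "dz": 0, "ax": 0, "ay": 0, "az": 0, "jaw": 0.3}

```text
t: 2.95
ee_pos: [0.502, -0.0127, 0.1179]
tool_rot: [180.0, -0.1, -2.7]
wrist_force: [-0.9, -0.1, 0.4]
grip_width: 0.0325
finger_force: 0.0
```

```bash
python3 - <<'E'
from station import manip
from h import *
s=manip.read_state();print(s["t"],s["ee_pos"],s["tool_rot"],s["wrist_force"],s["grip_width"])
ims=[]
for n,(r,c) in (("scene",(200,190)),("side",(115,205))):
    a=manip.snapshot(n)["img"][r:r+110,c:c+110,::-1];ims.append(cv2.resize(a,(400,400),interpolation=cv2.INTER_CUBIC))
cv2.imwrite("pics/pre.png",np.clip(255*(np.hstack(ims)/255.)**.7,0,255).astype('uint8'))
E
```

```text
2.95 [ 0.50201623 -0.01272971  0.11788082] [ 1.79978985e+02 -1.28471361e-01 -2.74109290e+00] [-0.94307855 -0.13982326  0.42868525] 0.03251961216420387
```

View pics/pre.png

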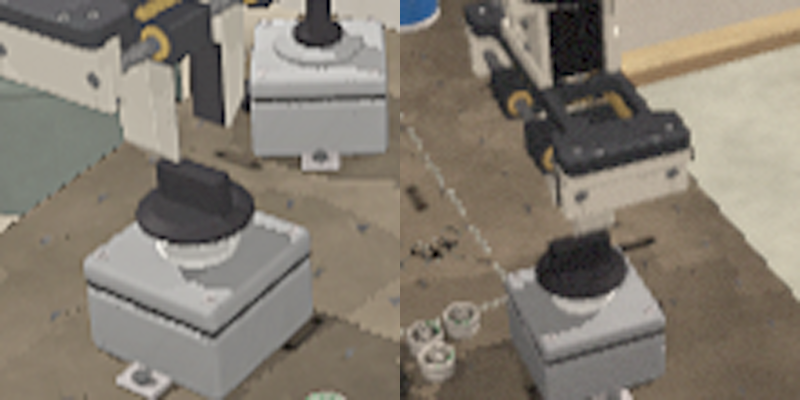

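The fingers straddle the bar, with the tip midpoint over the bar's centre in both views. Going down.

Emit:
carry_out:
  rows:
    - {"dx": 0, "dy": 0, "dz": 9, "ax": 0, "ay": 0, "az": 0, "jaw": 0.3}
    - {"dx": 0, "dy": 0, "dz": 9, "ax": 0, "ay": 0, "az": 0, "jaw": 0.3}
    - {"dx": 0, "dy": 0, "dz": 9, "ax": 0, "ay": 0, "az": 0, "jaw": 0.3}
    - {"dx": 0, "dy": 0, "dz": 5, "ax": 0, "ay": 0, "az": 0, "jaw": 0.3}
    - {"dx": 0, "dy": 0, "dz": 0, "ax": 0, "ay": 0, "az": 0, "jaw": 0.3}

```text
t: 3.55
ee_pos: [0.5006, -0.0124, 0.0836]
tool_rot: [-180.0, 0.1, -2.8]
wrist_force: [0.1, 0.3, -0.3]
grip_width: 0.0279
finger_force: 0.0
```

Emit:
carry_out:
  rows:
    - {"dx": 0, "dy": 0, "dz": 2, "ax": 0, "ay": 0, "az": 0, "jaw": 0.3}
    - {"dx": 0, "dy": 0, "dz": 2, "ax": 0, "ay": 0, "az": 0, "jaw": 0.3}
    - {"dx": 0, "dy": 0, "dz": 2, "ax": 0, "ay": 0, "az": 0, "jaw": 0.3}
    - {"dx": 0, "dy": 0, "dz": 1, "ax": 0, "ay": 0, "az": 0, "jaw": 0.3}
    - {"dx": 0, "dy": 0, "dz": 0, "ax": 0, "ay": 0, "az": 0, "jaw": 0.3}

```text
t: 4.05
ee_pos: [0.5014, -0.0126, 0.0778]
tool_rot: [180.0, -0.0, -2.8]
wrist_force: [0.1, 0.8, 2.5]
grip_width: 0.0281
finger_force: 1.3
```

Contact is made (2.5 N upward). Press on to the stop.

Emit:
carry_out:
  rows:
    - {"dx": 0, "dy": 0, "dz": 2, "ax": 0, "ay": 0, "az": 0, "jaw": 0.3}
    - {"dx": 0, "dy": 0, "dz": 2, "ax": 0, "ay": 0, "az": 0, "jaw": 0.3}
    - {"dx": 0, "dy": 0, "dz": 1, "ax": 0, "ay": 0, "az": 0, "jaw": 0.3}
    - {"dx": 0, "dy": 0, "dz": 0, "ax": 0, "ay": 0, "az": 0, "jaw": 0.3}
    - {"dx": 0, "dy": 0, "dz": 0, "ax": 0, "ay": 0, "az": 0, "jaw": 0.3}

```text
t: 4.55
ee_pos: [0.5014, -0.0126, 0.0728]
tool_rot: [180.0, -0.0, -2.8]
wrist_force: [-0.0, -0.6, 3.9]
grip_width: 0.0273
finger_force: 1.8
```

Emit:
carry_out:
  rows:
    - {"dx": 0, "dy": 0, "dz": 1, "ax": 0, "ay": 0, "az": 0, "jaw": 0.3}
    - {"dx": 0, "dy": 0, "dz": 0, "ax": 0, "ay": 0, "az": 0, "jaw": 0.3}
    - {"dx": 0, "dy": 0, "dz": 0, "ax": 0, "ay": 0, "az": 0, "jaw": 0.3}

```text
t: 4.85
ee_pos: [0.5015, -0.0126, 0.0722]
tool_rot: [180.0, -0.1, -2.8]
wrist_force: [-0.6, 0.3, 6.5]
grip_width: 0.0278
finger_force: 3.7
```

Emit:
carry_out:
  rows:
    - {"dx": 0, "dy": 0, "dz": 0.7, "ax": 0, "ay": 0, "az": 0, "jaw": 0.3}
    - {"dx": 0, "dy": 0, "dz": 0, "ax": 0, "ay": 0, "az": 0, "jaw": 0.3}
    - {"dx": 0, "dy": 0, "dz": 0, "ax": 0, "ay": 0, "az": 0, "jaw": 0.3}

```text
t: 5.15
ee_pos: [0.5015, -0.0126, 0.072]
tool_rot: [180.0, -0.1, -2.8]
wrist_force: [-2.3, -0.1, 12.8]
grip_width: 0.0273
finger_force: 6.4
```

Emit:
carry_out:
  rows:
    - {"dx": 0, "dy": 0, "dz": 0.7, "ax": 0, "ay": 0, "az": 0, "jaw": 0.3}
    - {"dx": 0, "dy": 0, "dz": 0, "ax": 0, "ay": 0, "az": 0, "jaw": 0.3}
    - {"dx": 0, "dy": 0, "dz": 0, "ax": 0, "ay": 0, "az": 0, "jaw": 0.3}

```text
t: 5.45
ee_pos: [0.5016, -0.0126, 0.0719]
tool_rot: [180.0, -0.1, -2.8]
wrist_force: [-2.7, 0.4, 17.8]
grip_width: 0.0274
finger_force: 9.1
```

At the hard stop (18 N). Back off and check that it is locked.

Emit:
carry_out:
  rows:
    - {"dx": 0, "dy": 0, "dz": -3, "ax": 0, "ay": 0, "az": 0, "jaw": 0.3}
    - {"dx": 0, "dy": 0, "dz": -2.5, "ax": 0, "ay": 0, "az": 0, "jaw": 0.3}
    - {"dx": 0, "dy": 0, "dz": 0, "ax": 0, "ay": 0, "az": 0, "jaw": 0.3}
    - {"dx": 0, "dy": 0, "dz": 0, "ax": 0, "ay": 0, "az": 0, "jaw": 0.3}
    - {"dx": 0, "dy": 0, "dz": 0, "ax": 0, "ay": 0, "az": 0, "jaw": 0.3}

```text
t: 5.95
ee_pos: [0.5008, -0.0125, 0.0753]
tool_rot: [-180.0, 0.1, -2.8]
wrist_force: [-0.5, -0.6, 0.0]
grip_width: 0.0274
finger_force: 0.0
```

No load at 0.0753, while an unlocked head would still be pushing, so it is locked. Grip the bar.

Emit:
carry_out:
  rows:
    - {"dx": 0, "dy": 0, "dz": 0, "ax": 0, "ay": 0, "az": 0, "jaw": 0.05}
    - {"dx": 0, "dy": 0, "dz": 0, "ax": 0, "ay": 0, "az": 0, "jaw": 0.05}
    - {"dx": 0, "dy": 0, "dz": 0, "ax": 0, "ay": 0, "az": 0, "jaw": 0.05}
    - {"dx": 0, "dy": 0, "dz": 0, "ax": 0, "ay": 0, "az": 0, "jaw": 0.05}
    - {"dx": 0, "dy": 0, "dz": 0, "ax": 0, "ay": 0, "az": 0, "jaw": 0.05}
  grip_force: 15

```text
t: 6.45
ee_pos: [0.5011, -0.0126, 0.0757]
tool_rot: [180.0, 0.0, -2.8]
wrist_force: [0.2, -0.9, -0.4]
grip_width: 0.0128
finger_force: 15.0
```

Gripped at 12.8 mm. Turn 54° clockwise (+az).

Emit:
carry_out:
  rows:
    - {"dx": 0, "dy": 0, "dz": 0, "ax": 0, "ay": 0, "az": 6, "jaw": 0.05}
    - {"dx": 0, "dy": 0, "dz": 0, "ax": 0, "ay": 0, "az": 6, "jaw": 0.05}
    - {"dx": 0, "dy": 0, "dz": 0, "ax": 0, "ay": 0, "az": 6, "jaw": 0.05}
    - {"dx": 0, "dy": 0, "dz": 0, "ax": 0, "ay": 0, "az": 6, "jaw": 0.05}
    - {"dx": 0, "dy": 0, "dz": 0, "ax": 0, "ay": 0, "az": 0, "jaw": 0.05}

```text
t: 6.95
ee_pos: [0.5011, -0.0129, 0.0759]
tool_rot: [180.0, -0.0, -26.8]
wrist_force: [-1.0, -1.4, 0.7]
grip_width: 0.013
finger_force: 15.0
```

Emit:
carry_out:
  rows:
    - {"dx": 0, "dy": 0, "dz": 0, "ax": 0, "ay": 0, "az": 6, "jaw": 0.05}
    - {"dx": 0, "dy": 0, "dz": 0, "ax": 0, "ay": 0, "az": 6, "jaw": 0.05}
    - {"dx": 0, "dy": 0, "dz": 0, "ax": 0, "ay": 0, "az": 6, "jaw": 0.05}
    - {"dx": 0, "dy": 0, "dz": 0, "ax": 0, "ay": 0, "az": 6, "jaw": 0.05}
    - {"dx": 0, "dy": 0, "dz": 0, "ax": 0, "ay": 0, "az": 4, "jaw": 0.05}

```text
t: 7.45
ee_pos: [0.5008, -0.0132, 0.076]
tool_rot: [179.9, -0.0, -54.8]
wrist_force: [-2.6, -5.5, 4.3]
grip_width: 0.0127
finger_force: 15.0
```

Emit:
carry_out:
  rows:
    - {"dx": 0, "dy": 0, "dz": 0, "ax": 0, "ay": 0, "az": 2, "jaw": 0.05}
    - {"dx": 0, "dy": 0, "dz": 0, "ax": 0, "ay": 0, "az": 0, "jaw": 0.05}
    - {"dx": 0, "dy": 0, "dz": 0, "ax": 0, "ay": 0, "az": 0, "jaw": 0.05}

```text
t: 7.75
ee_pos: [0.5008, -0.0132, 0.076]
tool_rot: [179.9, -0.0, -56.6]
wrist_force: [-2.7, -4.3, 3.5]
grip_width: 0.0131
finger_force: 15.0
```

The vertical force jumped to about 4 N, which matches the freed spring pushing up. Open, then rise.

Emit:
carry_out:
  rows:
    - {"dx": 0, "dy": 0, "dz": 0, "ax": 0, "ay": 0, "az": 0, "jaw": 0.9}
    - {"dx": 0, "dy": 0, "dz": -2, "ax": 0, "ay": 0, "az": 0, "jaw": 0.9}
    - {"dx": 0, "dy": 0, "dz": -6, "ax": 0, "ay": 0, "az": 0, "jaw": 0.9}
    - {"dx": 0, "dy": 0, "dz": -6, "ax": 0, "ay": 0, "az": 0, "jaw": 0.9}
    - {"dx": 0, "dy": 0, "dz": -6, "ax": 0, "ay": 0, "az": 0, "jaw": 0.9}

```text
t: 8.25
ee_pos: [0.5012, -0.0124, 0.0963]
tool_rot: [180.0, 0.0, -56.7]
wrist_force: [0.1, 0.4, -0.8]
grip_width: 0.0482
finger_force: 0.0
```

Emit:
carry_out:
  rows:
    - {"dx": 0, "dy": 0, "dz": -20, "ax": 0, "ay": 0, "az": 0, "jaw": 0.9}
    - {"dx": 0, "dy": 0, "dz": -30, "ax": 0, "ay": 0, "az": 0, "jaw": 0.9}
    - {"dx": 0, "dy": 0, "dz": -40, "ax": 0, "ay": 0, "az": 0, "jaw": 0.9}
    - {"dx": 0, "dy": 0, "dz": -30, "ax": 0, "ay": 0, "az": 0, "jaw": 0.9}
    - {"dx": 0, "dy": 0, "dz": 0, "ax": 0, "ay": 0, "az": 0, "jaw": 0.9}

```text
t: 8.75
ee_pos: [0.5034, -0.0128, 0.2205]
tool_rot: [-179.6, -0.4, -56.7]
wrist_force: [-0.9, -0.7, 0.0]
grip_width: 0.0822
finger_force: 0.0
```

Emit:
carry_out:
  rows:
    - {"dx": 0, "dy": 0, "dz": 0, "ax": 0, "ay": 0, "az": 0, "jaw": 0.9}
    - {"dx": 0, "dy": 0, "dz": 0, "ax": 0, "ay": 0, "az": 0, "jaw": 0.9}
    - {"dx": 0, "dy": 0, "dz": 0, "ax": 0, "ay": 0, "az": 0, "jaw": 0.9}
    - {"dx": 0, "dy": 0, "dz": 0, "ax": 0, "ay": 0, "az": 0, "jaw": 0.9}
    - {"dx": 0, "dy": 0, "dz": 0, "ax": 0, "ay": 0, "az": 0, "jaw": 0.9}

```text
t: 9.25
ee_pos: [0.501, -0.0125, 0.2152]
tool_rot: [179.9, 0.0, -56.8]
wrist_force: [-0.0, 0.5, -1.3]
grip_width: 0.0826
finger_force: 0.0
```

```bash
python3 - <<'E'
from station import manip
from h import *
s=manip.read_state();print(s["t"],s["ee_pos"],s["wrist_force"])
ims=[]
for n,(r,c) in (("scene",(235,205)),("side",(165,220))):
    a=manip.snapshot(n)["img"][r:r+75,c:c+75,::-1];ims.append(cv2.resize(a,(400,400),interpolation=cv2.INTER_CUBIC))
cv2.imwrite("pics/post.png",np.clip(np.hstack(ims)*1.5,0,255).astype('uint8'))
E
```

```text
9.25 [ 0.50096771 -0.01247786  0.21518555] [-0.00377154  0.46355569 -1.30572553]
```

View pics/post.png

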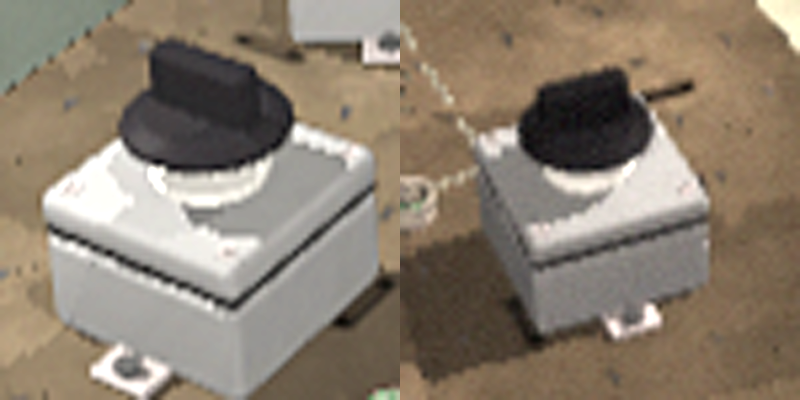

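The head is up and straight again, matching the first crop: bar top from (157,44) to (254,73) in scene. The tool is clear.

```bash
python3 -c "
from station import manip
print(manip.hand_in())"
```

```text
the job is handed in; nothing more can be done
None
```

I pressed the stop button until it locked and turned it about 54° clockwise to release it. It sprang back up and straight, the selector was never approached, and the job is handed in; no verdict came back.

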